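# Fit the lever to the air valve and open it to the setting mark

### The arm

A 6-joint arm with a two-finger parallel gripper is mounted at the origin on the work surface. World frame = base frame: x ahead of the robot, y to its left, z up, the work surface at z = 0. Lengths are in m, angles in rad, forces in N, time in s.
With the tool pointing down it reaches from about 0.425 to 0.95 m from the base axis. Payload 3.5 kg.
Tool frame: the origin (TCP) lies between the finger pads; the fingertips stand 19 mm ahead of it and the grasp point (between the pads) is the TCP; z points along the fingers, y is the line along which they close (so a half turn about z gives the same grasp; the last joint's range is limited). The gripper opens to 85 mm and grips with 20 to 120 N. Pads are 22 mm wide; open, the fingers measure 114 mm over their backs; the gripper's body (76 mm by 85 mm) begins 54 mm behind the grasp point. The pads swing forward as they close: fully open they stand 13 mm farther back than shut.
Start: joints at [-1.301, 0.286, 1.577, -0, 1.279, -0.15], TCP at [0.275, -0.616, 0.211] pointing down, gripper open.
Joint ranges: [-2.77, 2.77], [-0.9, 2.22], [0.21, 2.48], [-1.53, 4.67], [0.24, 2.81], [-2.84, 2.84]. Speed limits (rad/s): [2.79, 2.79, 3.14, 3.14, 3.14, 3.14].

### API

Orientations are given as a unit quaternion [x, y, z, w].
In Python, from plant import monitor, eyes, ctrl gives the robot as it stands.
- The arm moves only by the shell command python3 -m handwheel 'ROWS' [FORCE]. ROWS is JSON, a list of rows, each a list of 7 numbers: the shift along the tool's x, y, z in units of 40 cm (1.0 is 40 cm), then the turn, a rotation vector about the tool's x, y, z in units of pi rad (1.0 is pi rad), then the opening, from -1 (shut) to 1 (fully open). A call has 1 to 12 rows; each row is the pose to reach, as a shift and turn from the pose commanded when the call began, along the tool's axes at that moment, turning the shorter way round; what a row does not reach only later rows make up. A row lasts 1/8 s, in which the tool goes at most 62.5 mm and 10.7 degrees, less where a joint would pass 70% of its speed; a pose out of reach is approached as far as the arm can. A call with a number of a shift or a turn outside -1 to 1 is refused whole. A call with a gripper value outside its range is refused whole. The fingers move at their own pace and stop on an object; FORCE is the grip in N (left out, the last holds). Time passes only in rows, so rows that repeat a pose let the fingers close. It gives the time, the measured TCP pose, the force, the opening and the grip force at its end, in the units of the state.
- monitor.get_state(): the state, without advancing time (a new reading comes with each control period).
- eyes.read_camera(name): name is "side" or "top" or "wrist"; returns the picture (480x640x3 uint8, red, green, blue); there is no depth.
- eyes.camera_params(name): a dict with "K" (3x3 intrinsics, pixels), "R" (3x3) and "t" (3): a world point X has camera coordinates R X + t. Camera axes: x right, y down, z forward; pixel columns grow to the right and rows downward; lengths in m; the calibration is good to about 2 mm. A picture is of the moment at which its call begins: read the wrist's pose just before it. camera_params takes no time and is no camera call; for the wrist camera it gives the pose at the moment of the call.
- ctrl.sign_off(): hands the job in; it is judged then, once.
The state is a dict: "time": time; "qpos": joint angles; "dq": joint speeds; "joint_efforts": joint torques, N m; "eef_pos": TCP position; "tcp_rot": TCP orientation; "contact_force": force on the tool from outside, world axes, zero at the start; "wrist_torque": the same for the moment, N m; "opening": opening from 0.0 (shut) to 1.0 (fully open); "finger_force": force on a finger pad.
Only numpy, scipy, OpenCV 4.12 (cv2) and the standard library are available. Lean on these libraries where they do the work, as an engineer would, in place of code of your own. Each camera call takes 0.05 s, during which the arm holds its last target. There are 200 camera calls.

### The job

Fit the loose red lever onto the square stem of the bare air valve, fully down on its shoulder and pointing the same way as the white pointer, while the valve is still closed or nearly so. Then turn the valve with it until the lever stands centred over the orange setting plate, let go and leave it there. Do not turn the blue-handled valve or shift the orange plate, and leave the other things on the bench where they are.

Things in the scene. Friction and masses are not known exactly. Their poses are not given: they have to be found in the camera images.
- lever: Loose lever lying flat, 152 long, 0.22 kg: steel hub 44 x 44 x 28 tall with a square through-bore 27.4 wide (sides along the lever's x and y), and a red bar 20 wide, 20 tall, flush with the hub's underside. Origin: underside, centre line, 55 from the bore's axis. x points from bore to tip, z up. Hub from x = -77 to -33, bar from x = -33 to +75.
- lever_bore (a point): Centre of the lever's square bore at the hub's underside (lever x = -55, z = 0); axes as the lever's.
- lever_index (a point): Point on the middle line of the red bar's top, 60 from the bore's axis, height 20 above the underside.
- air_valve: The bare valve without a handle, fixed to the bench: aluminium block 64 x 64 on a 90 x 90 flange, a black scale disc 136 across whose top is 61 above the bench. Origin on the bench on the stem's axis; x is the back (pipe) side. It can stand on the left or on the right.
- stem_seat (a point): Centre of the shoulder the hub rests on (dark round collar 52 across, top 85 above the bench), on the stem's axis. x points along the white pointer and turns with the stem; z up. Above it stands the bright steel square stem, 26 x 26 with sides parallel to these axes, 26 tall, the top 8 tapering to 19 x 19.
- stem_pointer (a point): Point on the line of the stem's white pointer, 60 from the axis, 72 above the bench. The pointer is a white bar 12 wide reaching 54 from the axis, fast to the stem under the shoulder. The lever must point the same way as it.
- stem (a joint): Opening angle of the valve's stem, rad: 0 closed, 1.571 fully open (stops at both), growing anticlockwise seen from above. Closed, the pointer points at 135 degrees from the valve's x. It is stiff (0.35 N m) and stays where it is left.
- mark_tip (a point): Point on the middle line of the orange setting plate at the scale disc's edge, 60 from the axis, 65 above the bench. The plate is 40 wide and reaches from 57 to 75 from the axis, so it shows on both sides of a 20 wide lever centred over it. x points outward from the stem.
- mark (a joint): Angle of the orange plate, rad, on the same scale as the stem's: the stem is right when it reads the same as this. Stiff; not to be moved.
- blue_valve: The neighbouring valve, same body as the bare one, with its blue handle fitted. Origin on the bench on its axis. Not to be used.
- blue_tip (a point): Tip of the blue handle's top, 90 from its axis, 105 above the bench. The handle is 20 wide on a 40 square hub, its top 111 above the bench; x points from axis to tip.
- tray: Bystander: blue parts tray, 150 x 100 x 22, holding round steel watch movements. Origin at the centre of its underside.
- jar: Bystander: short amber glass jar with a black lid, 40 across, 48 tall; it stands beside the lever. Origin at the centre of its underside.
- driver: Bystander: yellow-handled screwdriver lying along its own x, 150 long, handle 26 thick; it lies on the lever's other side. Origin at the centre of its underside.
- bottle: Bystander: tall white bottle with a red cap, 54 across, 165 tall, standing in front of the robot. Origin at the centre of its underside.
- cup: Bystander: white cup with pens in it, 72 across, 121 tall with the pens. Origin at the centre of its underside.
- puck: Bystander: steel gauge foot, round, 72 across, 40 tall. Origin at the centre of its underside.
- loupe: Bystander: black eye loupe, 44 across, 45 tall. Origin at the centre of its underside.

How it is judged:
On the way:
1. the lever is fully down on the stem, pointing along the white pointer, with the valve still nearly closed (under 0.5 rad) (horizontal distance between lever_bore and stem_seat below 0.003 m and z of lever_bore in the frame of stem_seat below 0.004 m and horizontal distance between lever_index and stem_pointer below 0.012 m and value of joint stem below 0.5 rad), for 0.2 s.
At the end, for the whole second after the job is handed in: Lever fully down on the stem (bore within 3 mm of the axis, underside within 4 mm of the shoulder), along the white pointer (within 12 mm at 60 mm radius); pointer line within 7.5 mm of the orange plate's middle at 60 mm radius (7 degrees); all at rest (horizontal distance between lever_bore and stem_seat below 0.003 m and z of lever_bore in the frame of stem_seat below 0.004 m and horizontal distance between lever_index and stem_pointer below 0.012 m and horizontal distance between stem_pointer and mark_tip below 0.0075 m and linear speed of lever below 0.02 m/s and velocity of joint stem between -0.1 and 0.1 rad/s); the robot touches nothing.
It fails at once if the blue handle's tip moved more than 12 mm (distance of blue_tip from where it was at the start of the episode above 0.012 m).
It fails at once if the orange plate moved more than 6 mm (distance of mark_tip from where it was at the start of the episode above 0.006 m).
It fails at once if a bystander (tray, jar, screwdriver, bottle, cup, gauge foot, loupe) moved more than 30 mm (distance of any of tray, jar, driver, bottle, cup, puck, loupe from where it was at the start of the episode above 0.03 m).
It also fails if it takes over 56 s, if anything falls off the work surface, if the arm or the gripper's body presses on something with over 40 N, if the wrist force passes 120 N, or if a joint passes its speed limit or range.

## Working session

There is one attempt and no reset: what is moved stays moved. The work goes in short steps, Python scripts to look and compute and a shell command to move; the robot and the scene stay as the last step left them, time stands still between calls to the robot, and variables do not carry over. Pictures are saved under pics/ and viewed, at most 12 in all, crops included, and the job is handed in when it is done.

```bash
ls; mkdir -p pics; python3 - <<'E'
from plant import monitor, eyes, ctrl
import cv2,numpy as np
print(monitor.get_state())
for n in("top","side"):
    im=eyes.read_camera(n); cv2.imwrite(f"pics/{n}0.png",im[:,:,::-1]); p=eyes.camera_params(n); print(n,p)
E
```

```text
pics
{'time': 0.0, 'qpos': array([-1.30097865e+00,  2.87179222e-01,  1.57817804e+00,  7.28291995e-07,
        1.27858473e+00, -1.49983353e-01]), 'dq': array([ 0.00100586,  0.00145698, -0.00082453, -0.00059208,  0.00207056,
       -0.0011859 ]), 'joint_efforts': array([ 1.19998425e-03, -4.05978477e+01, -2.92624497e+01, -1.13045503e-04,
        5.81615939e-03,  1.23947657e-05]), 'eef_pos': array([ 0.274964  , -0.6156892 ,  0.20933763]), 'tcp_rot': array([ 9.78050995e-01,  2.08362354e-01, -6.99926208e-05, -1.17257948e-03]), 'contact_force': array([ 0.29786472, -0.43653741,  0.40190902]), 'wrist_torque': array([ 0.02102248, -0.02560571, -0.01601851]), 'finger_force': 0.0, 'opening': 0.9980581513886296}
top {'K': array([[514.54950685,   0.        , 331.36761191],
       [  0.        , 514.54950685, 233.45428757],
       [  0.        ,   0.        ,   1.        ]]), 'R': array([[-0.00772499, -0.99993217, -0.00871681],
       [-0.9907008 ,  0.00883725, -0.13577125],
       [ 0.13583907,  0.00758692, -0.99070186]]), 't': array([0.01715069, 0.56037263, 1.33041724])}
side {'K': array([[576.61854579,   0.        , 319.3752844 ],
       [  0.        , 576.61854579, 237.93715376],
       [  0.        ,   0.        ,   1.        ]]), 'R': array([[-0.97799474, -0.20822899,  0.01292157],
       [-0.11355933,  0.47935454, -0.87024336],
       [ 0.17501588, -0.85256079, -0.49245257]]), 't': array([0.52932252, 0.16326957, 1.37965859])}
```

View pics/top0.png

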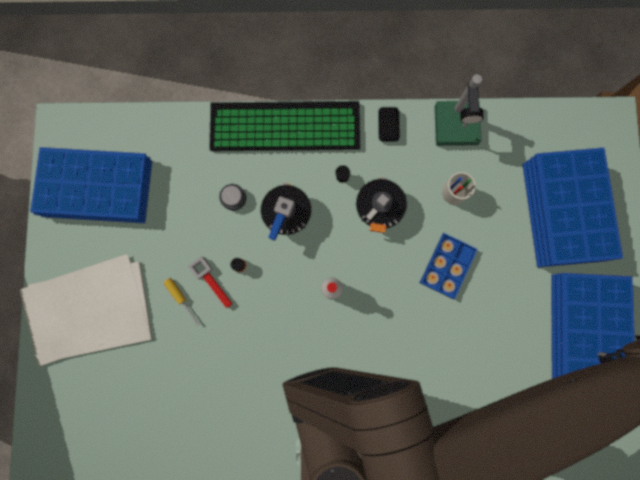

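View pics/side0.png

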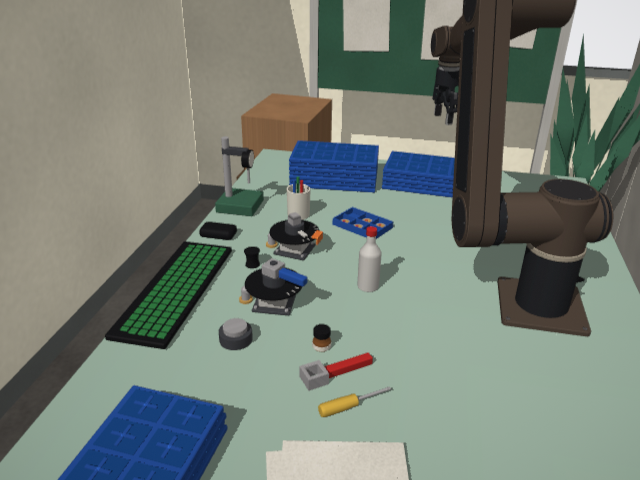

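The top view shows the lever's hub at about (201,267) and its tip at (229,304). The bare valve is at (381,203), with its pointer towards (371,216) and the orange plate at (378,228). The blue valve is at (285,209), the jar at (238,265) and the driver at (175,291). The side view agrees: hub (314,375), bare stem (294,222).

```bash
cat > h.py <<'E'
from plant import monitor, eyes
import cv2,numpy as np
from scipy.spatial.transform import Rotation as Ro
def plane(p,uv,z):
    d=p["R"].T@np.linalg.inv(p["K"])@np.array([uv[0],uv[1],1.]); c=-p["R"].T@p["t"]
    return c+d*(z-c[2])/d[2]
def ray(p,uv):
    d=p["R"].T@np.linalg.inv(p["K"])@np.array([uv[0],uv[1],1.]); return -p["R"].T@p["t"],d/np.linalg.norm(d)
def tri(obs):  # [(p,uv)..] -> point, residual
    A=0;b=0;L=[]
    for p,uv in obs:
        c,d=ray(p,uv);M=np.eye(3)-np.outer(d,d);A=A+M;b=b+M@c;L.append((M,c))
    X=np.linalg.solve(A,b); return X,[np.linalg.norm(M@(X-c)) for M,c in L]
def proj(p,X):
    x=p["K"]@(p["R"]@np.asarray(X)+p["t"]); return x[:2]/x[2]
def blobs(im,lo,hi,amin=15,roi=None):
    hsv=cv2.cvtColor(im,cv2.COLOR_RGB2HSV); m=cv2.inRange(hsv,np.array(lo),np.array(hi))
    if lo[0]<8: m|=cv2.inRange(hsv,np.array([172]+list(lo[1:])),np.array([179]+list(hi[1:])))
    if roi: k=np.zeros_like(m);k[roi[1]:roi[3],roi[0]:roi[2]]=1;m*=k
    n,l,s,c=cv2.connectedComponentsWithStats(m)
    r=[]
    for i in range(1,n):
        if s[i,4]>=amin:
            cs,_=cv2.findContours((l==i).astype(np.uint8),0,2); r.append((s[i,4],c[i],cv2.minAreaRect(max(cs,key=cv2.contourArea))))
    return sorted(r,key=lambda a:-a[0])
def move(target,yaw_dir=None,s=None):
    """rows numbers for a TCP shift to target, and turn so tool y is along line at yaw (deg), tool down"""
    s=s or monitor.get_state(); R=Ro.from_quat(s["tcp_rot"]); sh=R.inv().apply(np.asarray(target)-s["eef_pos"])/0.4
    out=[]
    if yaw_dir is not None:
        for k in (0,180):
            a=np.deg2rad(yaw_dir+k); y=np.array([np.cos(a),np.sin(a),0]);z=np.array([0,0,-1.]);x=np.cross(y,z)
            out.append(((R.inv()*Ro.from_matrix(np.c_[x,y,z])).as_rotvec()/np.pi).round(4))
    return sh.round(4),out
E
python3 - <<'E'
from h import *
im={n:cv2.imread(f"pics/{n}0.png")[:,:,::-1].copy() for n in("top","side")}; P={n:eyes.camera_params(n) for n in im}
for nm,lo,hi,rt,rs in [("red",(0,130,60),(6,255,255),(180,240,250,320),(300,340,390,400)),("orange",(7,150,90),(16,255,255),(350,190,410,250),(300,220,340,250))]:
    for n,r in(("top",rt),("side",rs)): print(nm,n,[(b[0],b[1].round(1),b[2]) for b in blobs(im[n],lo,hi,8,r)])
T,S=P["top"],P["side"]
for nm,a,b in[("hub",(201,266),(314,373)),("stem",(382,200),(294,220)),("jar",(238,264),(322,330)),("bottlecap",(331,287),(371,232))]:
    X,r=tri([(T,a),(S,b)]);print(nm,X.round(3),np.round(r,4))
print("lever tip",plane(T,(229,304),.02))
w=eyes.camera_params("wrist");s=monitor.get_state();c=-w["R"].T@w["t"];Rt=Ro.from_quat(s["tcp_rot"])
print(w["K"],"cam in tool",Rt.inv().apply(c-s["eef_pos"]),"\n",w["R"]@Rt.as_matrix())
E
```

```text
red top [(np.int32(293), array([217. , 289.7]), ((217.21749877929688, 289.83270263671875), (39.631202697753906, 7.743326663970947), 52.4314079284668))]
red side [(np.int32(554), array([349. , 364.5]), ((349.3500061035156, 364.04998779296875), (12.332881927490234, 47.43416213989258), 71.56504821777344))]
orange top [(np.int32(114), array([377.6, 227. ]), ((377.7432861328125, 227.04055786132812), (16.27549934387207, 7.726752281188965), 9.462322235107422))]
orange side [(np.int32(96), array([317.4, 235.8]), ((317.17071533203125, 236.03659057617188), (9.370426177978516, 12.337726593017578), 38.65980911254883))]
hub [0.477 0.363 0.017] [0.0016 0.0016]
stem [ 0.638 -0.119  0.094] [0.0005 0.0005]
jar [0.481 0.259 0.043] [0.0001 0.0001]
bottlecap [0.415 0.013 0.157] [0.0004 0.0004]
lever tip [0.37668416 0.28543581 0.02      ]
[[349.01221367   0.         321.91640977]
 [  0.         349.01221367 239.96492738]
 [  0.           0.           1.        ]] cam in tool [ 0.07127624 -0.00128843 -0.16356333] 
 [[-1.52207517e-04  9.99999867e-01  4.92580548e-04]
 [-9.60897063e-01 -9.85733614e-06 -2.76905821e-01]
 [-2.76905779e-01 -5.15466349e-04  9.60896937e-01]]
```

```bash
python3 -m handwheel '[[0.65,-0.38,-0.15,0,0,0,1],[0.65,-0.38,-0.15,0,0,0,1],[0.65,-0.38,-0.15,0,0,0,1],[0.65,-0.38,-0.15,0,0,0,1],[0.65,-0.38,-0.15,0,0,0,1]]' && python3 -m handwheel '[[0.65,-0.38,0,0,0,0,1],[0.65,-0.38,0,0,0,0,1],[0.65,-0.38,0,0,0,0,1],[0.65,-0.38,0,0,0,0,1],[0.65,-0.38,0,0,0,0,1],[0.65,-0.38,0,0,0,0,1]]'
python3 - <<'E'
from h import *
s=monitor.get_state();p=eyes.camera_params("wrist");im=eyes.read_camera("wrist");cv2.imwrite("pics/w1.png",im[:,:,::-1]);np.savez("w1.npz",**p)
print(s["time"],s["eef_pos"],proj(p,(.638,-.119,.111)), move((.477,.363,.22),-52))
E
```

```text
time: 0.72
eef_pos: [0.4514, -0.3695, 0.2707]
tcp_rot: [0.978, 0.209, -0.0, -0.0]
contact_force: [0.5, -0.0, 0.2]
opening: 0.995
finger_force: 0.0
time: 1.48
eef_pos: [0.6271, -0.1235, 0.2697]
tcp_rot: [0.978, 0.211, -0.001, -0.001]
contact_force: [-0.3, 0.2, -0.5]
opening: 0.999
finger_force: 0.0
1.475 [ 0.62705377 -0.12353868  0.26968312] [324.12104211 205.46814721] (array([ 0.161 , -1.2662,  0.1253]), [array([-0.0003,  0.0004, -0.0765]), array([6.000e-04, 5.000e-04, 9.235e-01])])
```

View pics/w1.png

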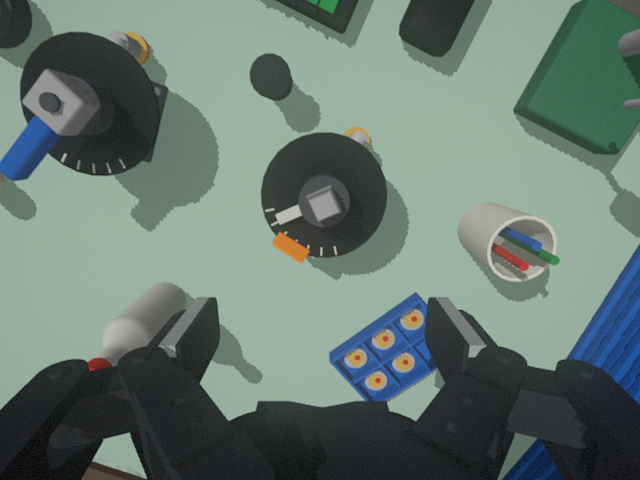

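The wrist view shows the bare stem's top at (324,203). The white pointer runs to (275,219), and the orange plate is at (291,248). I'll take a second picture from 120 mm along, then carry on to the lever.

```bash
python3 -m handwheel '[[0.04,-0.3,0,0,0,0,1],[0.04,-0.3,0,0,0,0,1],[0.04,-0.3,0,0,0,0,1]]' >/dev/null
python3 - <<'E'
from h import *
p=eyes.camera_params("wrist");im=eyes.read_camera("wrist");cv2.imwrite("pics/w2.png",im[:,:,::-1]);np.savez("w2.npz",**p)
E
python3 -m handwheel '[[0.06,-0.5,0,0,0,-0.04,1],[0.06,-0.5,0,0,0,-0.04,1],[0.06,-0.5,0,0,0,-0.0765,1],[0.06,-0.5,0,0,0,-0.0765,1],[0.06,-0.5,0,0,0,-0.0765,1]]' >/dev/null
python3 - <<'E'
from h import *
print(monitor.get_state()["time"],move((.477,.363,.22),-52))
E
```

```text
2.575 (array([ 0.1693, -0.4457,  0.1261]), [array([ 0.0003,  0.0002, -0.0013]), array([ 2.000e-04, -4.000e-04,  9.987e-01])])
```

```bash
python3 -m handwheel '[[0.17,-0.2,0.125,0,0,0,1],[0.17,-0.2,0.125,0,0,0,1],[0.17,-0.2,0.125,0,0,0,1]]' >/dev/null
python3 - <<'E'
from h import *
p=eyes.camera_params("wrist");im=eyes.read_camera("wrist");cv2.imwrite("pics/w3.png",im[:,:,::-1]);np.savez("w3.npz",**p)
E
python3 -m handwheel '[[0,-0.245,0,0,0,0,1],[0,-0.245,0,0,0,0,1],[0,-0.245,0,0,0,0,1]]'
python3 - <<'E'
from h import *
p=eyes.camera_params("wrist");im=eyes.read_camera("wrist");cv2.imwrite("pics/w4.png",im[:,:,::-1]);np.savez("w4.npz",**p)
a=[cv2.imread(f"pics/w{i}.png") for i in (3,4)]
cv2.imwrite("pics/v34.png",cv2.resize(np.hstack(a),(800,300),interpolation=cv2.INTER_AREA))
E
```

```text
time: 3.38
eef_pos: [0.4773, 0.3635, 0.2219]
tcp_rot: [0.946, 0.324, 0.001, 0.0]
contact_force: [-0.1, -0.7, 0.9]
opening: 1.0
finger_force: 0.0
```

View pics/v34.png

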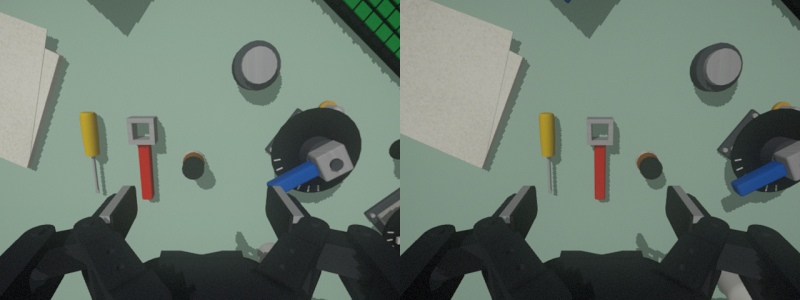

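The views show the hub in picture 4 at about (320,212), with the bar straight below it to (320,318). The jar is at (400,264), and the driver is to the left at x≈235. Next I'll zoom in on the crops needed for accurate edges.

```bash
python3 - <<'E'
from h import *
o=[]
p2=dict(np.load("w2.npz")); u2=proj(p2,(.638,-.119,.111)); print(u2)
for n,(cx,cy) in (("w3",(228,209)),("w4",(320,212)),("w1",(310,215)),("w2",(u2[0]-14,u2[1]+12))):
    im=cv2.imread(f"pics/{n}.png"); x0,y0=int(cx)-50,int(cy)-36; c=cv2.resize(im[y0:y0+73,x0:x0+100],(400,292),interpolation=cv2.INTER_NEAREST); print(n,x0,y0)
    hsv=cv2.cvtColor(im,cv2.COLOR_BGR2HSV); print(hsv[int(cy)-1,x0+20:x0+80:4].tolist()); o.append(c)
cv2.imwrite("pics/z.png",np.vstack([np.hstack(o[:2]),np.hstack(o[2:])]))
E
```

```text
[450.06428882 219.31895568]
w3 178 173
[[69, 35, 167], [70, 37, 166], [70, 5, 149], [40, 6, 137], [60, 9, 82], [66, 17, 77], [71, 38, 114], [71, 44, 115], [72, 46, 112], [71, 43, 113], [69, 14, 125], [50, 5, 149], [60, 6, 120], [60, 10, 77], [72, 41, 112]]
w4 270 176
[[69, 41, 150], [70, 37, 151], [70, 26, 145], [60, 6, 136], [48, 13, 97], [75, 44, 105], [68, 47, 104], [71, 43, 101], [73, 35, 103], [68, 38, 102], [68, 40, 102], [70, 6, 132], [45, 4, 136], [70, 45, 102], [72, 38, 102]]
w1 260 179
[[38, 11, 189], [40, 12, 188], [30, 8, 186], [35, 8, 188], [39, 10, 187], [26, 9, 191], [108, 15, 87], [96, 16, 81], [90, 15, 85], [165, 3, 155], [60, 2, 157], [30, 2, 159], [30, 2, 158], [30, 4, 143], [60, 10, 73]]
w2 386 195
[[34, 13, 133], [55, 29, 53], [8, 19, 55], [40, 31, 50], [100, 17, 90], [86, 21, 86], [98, 12, 84], [0, 3, 100], [60, 3, 99], [60, 7, 156], [30, 2, 158], [0, 0, 141], [98, 36, 56], [83, 17, 60], [65, 31, 49]]
```

View pics/z.png

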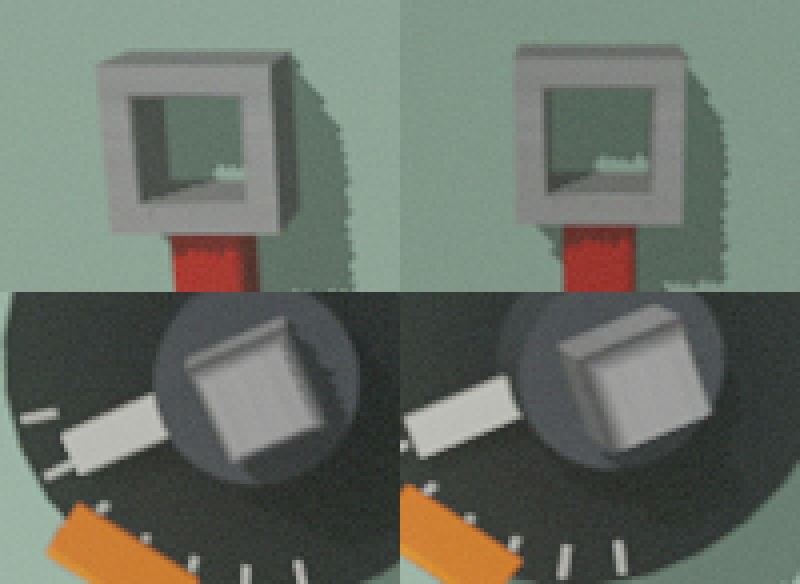

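The crops give clear corners. The hub's top face and bore rim are centred at crop (189,149) in picture 3 and (199.5,141) in picture 4. The stem top is at crop (261,106) in picture 1 and (248,93.5) in picture 2. Now I'll triangulate.

```bash
python3 - <<'E'
from h import *
P={i:dict(np.load(f"w{i}.npz")) for i in(1,2,3,4)}; I={i:cv2.imread(f"pics/w{i}.png")[:,:,::-1].copy() for i in P}
off={3:(178,173,0,0),4:(270,176,400,0),1:(260,179,0,292),2:(386,195,400,292)}
f=lambda i,c:np.array([off[i][0]+(c[0]-off[i][2]-1.5)/4,off[i][1]+(c[1]-off[i][3]-1.5)/4])
def quads(i,j,A,B,z):
    X=[tri([(P[i],f(i,a)),(P[j],f(j,b))])[0] for a,b in zip(A,B)]; X=np.array(X); print("tri mean",X.mean(0).round(4),"z",X[:,2].round(3))
    for k,C in((i,A),(j,B)):
        Q=np.array([plane(P[k],f(k,c),z) for c in C]);e1=(Q[1]-Q[0])+(Q[2]-Q[3]);e2=(Q[3]-Q[0])+(Q[2]-Q[1]); print(k,"plane",Q.mean(0).round(4),"sides",np.linalg.norm(e1)/2,np.linalg.norm(e2)/2,"ang",[round(float(np.degrees(np.arctan2(e[1],e[0]))),1) for e in(e1,e2)])
print("hub outer");quads(3,4,[(98,66),(272,66),(279,234),(112,234)],[(516,58),(684,58),(684,224),(517,224)],.028)
print("bore");quads(3,4,[(127,96),(243,96),(246,201),(138,202)],[(544,88),(653,88),(653,192),(545,194)],.028)
print("stem");quads(1,2,[(195,375),(290,330),(325,425),(235,462)],[(580,360),(680,320),(712,412),(620,450)],.107)
for i in(3,4):
    b=blobs(I[i],(0,130,40),(6,255,255),100,(180,200,360,340))[0]; r=cv2.boxPoints(b[2]); Q=np.array([plane(P[i],q,.02) for q in r]); 
    print("bar",i,b[0],plane(P[i],b[1],.02).round(4),[round(float(np.degrees(np.arctan2(*(Q[k+1]-Q[k])[1::-1]))),1) for k in(0,1)])
for i in(1,2):
    for n,lo,hi,z,roi in(("white",(0,0,165),(179,25,255),.072,None),("orange",(8,150,90),(20,255,255),.065,None)):
        c=proj(P[i],(.638,-.119,.08)).astype(int); roi=(c[0]-58,c[1]-20,c[0]-10,c[1]+70)
        for b in blobs(I[i],lo,hi,60,roi)[:1]:
            r=cv2.boxPoints(b[2]); Q=np.array([plane(P[i],q,z) for q in r]); X=plane(P[i],b[1],z)
            print(n,i,b[0],b[1].round(1),X.round(4),[round(float(np.degrees(np.arctan2(*(Q[k+1]-Q[k])[1::-1]))),1) for k in(0,1)],np.linalg.norm(np.diff(Q[:3],axis=0),axis=1).round(3))
print(move((.477,.363,.022),-52))
E
```

```text
hub outer
tri mean [0.4753 0.3661 0.0279] z [0.028 0.025 0.03  0.028]
3 plane [0.4751 0.366  0.028 ] sides 0.04380515130557458 0.0438849859939698 ang [-52.2, -143.2]
4 plane [0.4753 0.3661 0.028 ] sides 0.04359952473585479 0.0438988411502182 ang [-52.2, -142.1]
bore
tri mean [0.4754 0.3666 0.028 ] z [0.03  0.025 0.029 0.028]
3 plane [0.4753 0.3666 0.028 ] sides 0.028772579281886135 0.027538264043295423 ang [-51.9, -143.0]
4 plane [0.4754 0.3667 0.028 ] sides 0.028236365726480424 0.02775728274667622 ang [-51.6, -142.0]
stem
tri mean [ 0.6374 -0.1202  0.102 ] z [0.098 0.1   0.104 0.105]
1 plane [ 0.6378 -0.1199  0.107 ] sides 0.0239406478738328 0.02351744458452695 ang [-41.5, -133.4]
2 plane [ 0.6379 -0.118   0.107 ] sides 0.02401228087785109 0.024784776375893287 ang [-42.4, -129.8]
bar 3 1480 [0.4171 0.3205 0.02  ] [-47.6, -141.8]
bar 4 1399 [0.4164 0.3211 0.02  ] [-52.2, -142.0]
white 1 266 [287.6 214.6] [ 0.6067 -0.0911  0.072 ] [-42.4, -133.6] [0.033 0.011]
orange 1 543 [290.2 246.9] [ 0.5728 -0.1077  0.065 ] [-8.2, -99.1] [0.018 0.04 ]
white 2 276 [401.1 225.8] [ 0.6084 -0.0918  0.072 ] [-43.0, -131.0] [0.028 0.012]
orange 2 531 [397.4 257.9] [ 0.5731 -0.1075  0.065 ] [-6.2, -99.6] [0.017 0.041]
(array([-0.0025, -0.003 ,  0.4997]), [array([ 0.0005, -0.0005, -0.0013]), array([-9.000e-04, -7.000e-04,  9.987e-01])])
```

```bash
python3 -m handwheel '[[-0.001,-0.012,0.15,0,0,-0.001,1],[-0.001,-0.012,0.3,0,0,-0.001,1],[-0.001,-0.012,0.42,0,0,-0.001,1],[-0.001,-0.012,0.495,0,0,-0.001,1],[-0.001,-0.012,0.495,0,0,-0.001,1],[-0.001,-0.012,0.495,0,0,-0.001,-1],[-0.001,-0.012,0.495,0,0,-0.001,-1],[-0.001,-0.012,0.495,0,0,-0.001,-1],[-0.001,-0.012,0.495,0,0,-0.001,-1],[-0.001,-0.012,0.495,0,0,-0.001,-1],[-0.001,-0.012,0.495,0,0,-0.001,-1]]' 80
```

```text
time: 4.8
eef_pos: [0.4734, 0.3676, 0.0227]
tcp_rot: [0.945, 0.326, -0.0, 0.0]
contact_force: [0.2, 0.6, 0.2]
opening: 0.003
finger_force: 0.0
```

```bash
python3 - <<'E'
from h import *
print(monitor.get_state())
p=eyes.camera_params("wrist");a=eyes.read_camera("wrist");b=eyes.read_camera("side")
cv2.imwrite("pics/g1.png",np.hstack([a[::2,::2],cv2.resize(b[300:430,230:403],(320,240))])[:,:,::-1])
E
```

```text
{'time': 4.8, 'qpos': array([4.91130483e-01, 3.43316282e-01, 1.88186694e+00, 9.10340549e-06,
       9.16462500e-01, 1.39845759e+00]), 'dq': array([ 0.00067311,  0.00231271,  0.00041935,  0.00031344, -0.00158637,
        0.00132972]), 'joint_efforts': array([-2.02268246e-03, -3.74028683e+01, -2.38966477e+01, -2.25363865e-04,
       -1.55875528e-04, -7.40742439e-05]), 'eef_pos': array([0.47337961, 0.36761011, 0.02273837]), 'tcp_rot': array([ 9.45479735e-01,  3.25680934e-01, -2.67708280e-05,  6.45808601e-07]), 'contact_force': array([0.23681392, 0.5999161 , 0.20577326]), 'wrist_torque': array([-0.02568568,  0.01981336, -0.04991473]), 'finger_force': 0.0, 'opening': 0.003234551728537685}
```

View pics/g1.png

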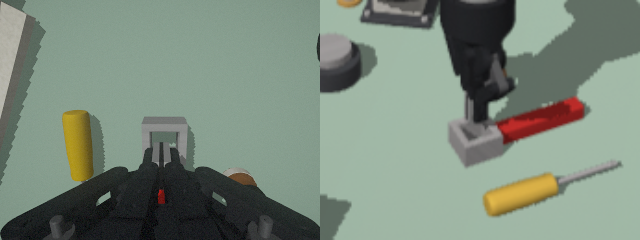

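The wrist view shows the shut fingers in front of the hub at about (320,290). The hub and driver look undisturbed, so the fingers seem to have shut above the hub or inside its bore without gripping. I'll rise, open and re-measure.

```bash
python3 -m handwheel '[[0,0,-0.1,0,0,0,-1],[0,0,-0.25,0,0,0,-1],[0,0,-0.4,0,0,0,1],[0,0,-0.495,0,0,0,1],[0,0,-0.495,0,0,0,1],[0,0,-0.495,0,0,0,1],[0,0,-0.495,0,0,0,1]]' 
python3 - <<'E'
from h import *
p=eyes.camera_params("wrist");im=eyes.read_camera("wrist");np.savez("w5.npz",**p);cv2.imwrite("pics/w5.png",im[:,:,::-1])
c=proj(p,(.4753,.3663,.028));x0,y0=int(c[0])-50,int(c[1])-36;print(x0,y0)
for b in blobs(im,(0,130,40),(6,255,255),100,(180,150,460,340))[:2]: print(b[0],b[1],plane(p,b[1],.02),b[2])
z=cv2.resize(im[y0:y0+73,x0:x0+100],(400,292),interpolation=cv2.INTER_NEAREST); w=cv2.resize(im,(390,292))
cv2.imwrite("pics/z5.png",np.hstack([z,w])[:,:,::-1])
print(monitor.get_state()["eef_pos"])
E
```

```text
time: 5.78
eef_pos: [0.4724, 0.3669, 0.2181]
tcp_rot: [0.946, 0.326, -0.002, 0.0]
contact_force: [-0.7, 0.1, -0.0]
opening: 0.999
finger_force: 0.0
275 173
1497 [324.20975284 273.40414162] [0.41623157 0.32154955 0.02      ] ((324.5, 274.0), (86.0, 17.0), 90.0)
[0.47252432 0.3670122  0.21824115]
```

View pics/z5.png

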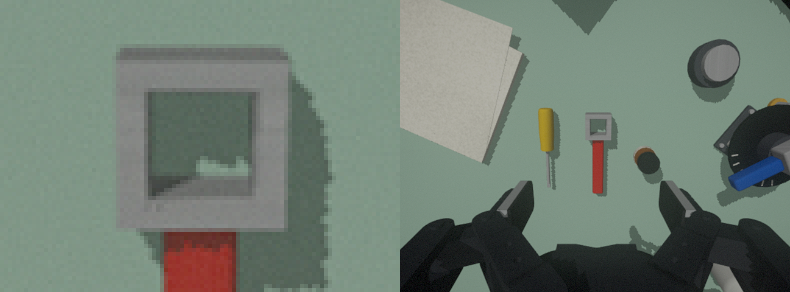

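```bash
python3 -m handwheel '[[0.0045,0.006,0.15,0,0,0,1],[0.0045,0.006,0.3,0,0,0,1],[0.0045,0.006,0.42,0,0,0,1],[0.0045,0.006,0.485,0,0,0,1],[0.0045,0.006,0.485,0,0,0,1],[0.0045,0.006,0.485,0,0,0,1]]'; python3 -m handwheel '[[0,0,0,0,0,0,1]]';python3 -m handwheel '[[0,0,0,0,0,0,0.2]]';python3 -m handwheel '[[0,0,0,0,0,0,0]]' 80
```

```text
time: 6.58
eef_pos: [0.477, 0.3671, 0.0275]
tcp_rot: [0.946, 0.326, 0.001, -0.0]
contact_force: [-0.0, 0.7, 0.6]
opening: 0.996
finger_force: 0.0
time: 6.7
eef_pos: [0.4777, 0.3675, 0.0287]
tcp_rot: [0.946, 0.326, 0.002, -0.0]
contact_force: [0.1, -0.4, 0.1]
opening: 0.999
finger_force: 0.0
time: 6.82
eef_pos: [0.4773, 0.3673, 0.0283]
tcp_rot: [0.946, 0.326, 0.001, -0.0]
contact_force: [0.3, 0.2, 0.3]
opening: 0.819
finger_force: 0.0
time: 6.95
eef_pos: [0.4768, 0.367, 0.0276]
tcp_rot: [0.946, 0.326, 0.001, -0.0]
contact_force: [0.0, -0.1, 0.2]
opening: 0.602
finger_force: 0.0
```

```bash
python3 -m handwheel '[[0,0,0.012,0,0,0,0.2],[0,0,0.012,0,0,0,0.2]]'; python3 -m handwheel '[[0,0,0.012,0,0,0,-0.1],[0,0,0.012,0,0,0,-0.1],[0,0,0.012,0,0,0,-0.1]]' 80;python3 - <<'E'
from h import *
a=eyes.read_camera("wrist");b=eyes.read_camera("side")
cv2.imwrite("pics/g2.png",np.hstack([cv2.resize(a[150:390,160:480],(400,300)),cv2.resize(b[300:430,230:403],(400,300))])[:,:,::-1])
E
```

```text
time: 7.2
eef_pos: [0.4759, 0.3665, 0.0213]
tcp_rot: [0.946, 0.326, -0.001, 0.0]
contact_force: [-0.5, 0.3, -0.3]
opening: 0.599
finger_force: 0.0
time: 7.58
eef_pos: [0.4764, 0.3667, 0.017]
tcp_rot: [0.946, 0.326, -0.0, 0.0]
contact_force: [-0.3, -1.0, -0.9]
opening: 0.45
finger_force: 0.0
```

View pics/g2.png

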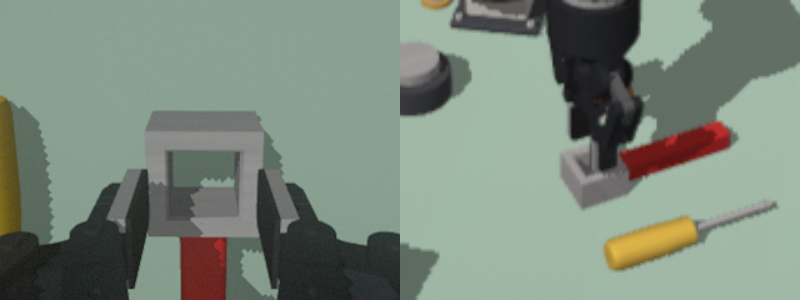

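The fingertips appear at the hub's near edge in the wrist view, at about (147,170) and (258,170) in the crop. In the side view they are at crop (608,170), seemingly above the rim. They may sit higher than the stated TCP implies, so I'll check that with the side-view ray.

```bash
python3 - <<'E'
from h import *
S=eyes.camera_params("side"); s=monitor.get_state(); T=s["eef_pos"]; print(T,s["opening"])
x=Ro.from_quat(s["tcp_rot"]).as_matrix()[:,0]; y=Ro.from_quat(s["tcp_rot"]).as_matrix()[:,1]
for uv in((320,373.7),(316,371)):
    for z in(0,.02,.03,.04,.05,.06): 
        d=plane(S,uv,z)-T; print(uv,z,"tool x,y",(d@x).round(3),(d@y).round(3))
for dz in(-.019,0,.019,.03): print(dz,[proj(S,T+y*a+[0,0,dz]).round(0) for a in(-.022,.022)])
E
```

```text
[0.47650526 0.366845   0.01724538] 0.4513224493426785
(320, 373.7) 0 tool x,y -0.022 0.012
(320, 373.7) 0.02 tool x,y -0.012 -0.007
(320, 373.7) 0.03 tool x,y -0.007 -0.017
(320, 373.7) 0.04 tool x,y -0.002 -0.026
(320, 373.7) 0.05 tool x,y 0.002 -0.036
(320, 373.7) 0.06 tool x,y 0.007 -0.046
(316, 371) 0 tool x,y -0.018 0.023
(316, 371) 0.02 tool x,y -0.008 0.003
(316, 371) 0.03 tool x,y -0.004 -0.007
(316, 371) 0.04 tool x,y 0.001 -0.016
(316, 371) 0.05 tool x,y 0.006 -0.026
(316, 371) 0.06 tool x,y 0.011 -0.036
-0.019 [array([318., 389.]), array([308., 374.])]
0 [array([318., 381.]), array([308., 367.])]
0.019 [array([318., 374.]), array([308., 360.])]
0.03 [array([318., 370.]), array([308., 356.])]
```

Both views agree: the fingertips are about 36 mm higher than the reported TCP implies, at roughly z = 0.04 now. I'll open and go lower in steps, watching the force.

```bash
python3 -m handwheel '[[0,0,0,0,0,0,0.6],[0,0,0,0,0,0,0.6],[0,0,0.04,0,0,0,0.6],[0,0,0.06,0,0,0,0.6],[0,0,0.06,0,0,0,0.6]]'; python3 -m handwheel '[[0,0,0.02,0,0,0,0.6],[0,0,0.02,0,0,0,0.6]]'; python3 -m handwheel '[[0,0,0,0,0,0,-1],[0,0,0,0,0,0,-1],[0,0,0,0,0,0,-1],[0,0,0,0,0,0,-1]]' 80;python3 - <<'E'
from h import *
a=eyes.read_camera("wrist");b=eyes.read_camera("side")
cv2.imwrite("pics/g3.png",np.hstack([cv2.resize(a[150:390,160:480],(400,300)),cv2.resize(b[300:430,230:403],(400,300))])[:,:,::-1])
E
```

```text
time: 8.3
eef_pos: [0.4752, 0.3661, -0.0087]
tcp_rot: [0.946, 0.326, -0.002, 0.0]
contact_force: [0.9, -1.3, -0.5]
opening: 0.803
finger_force: 0.0
time: 8.55
eef_pos: [0.4759, 0.3665, -0.0156]
tcp_rot: [0.946, 0.326, -0.001, 0.0]
contact_force: [-0.2, 0.3, 0.3]
opening: 0.797
finger_force: 0.0
time: 9.05
eef_pos: [0.477, 0.3671, -0.0142]
tcp_rot: [0.946, 0.326, 0.001, -0.0]
contact_force: [-0.3, 0.1, 2.6]
opening: 0.496
finger_force: 83.9
```

The lever is gripped, with 84 N at 42 mm. Next I'll lift it and carry it to the stem.

```bash
python3 -m handwheel '[[0,0,-0.1,0,0,0,-1],[0,0,-0.2,0,0,0,-1],[0,0,-0.35,0,0,0,-1],[0,0.1,-0.5,0,0,0.05,-1],[-0.05,0.22,-0.5,0,0,0.1,-1],[-0.12,0.34,-0.5,0,0,0.15,-1],[-0.2,0.46,-0.5,0,0,0.2,-1],[-0.21,0.6,-0.5,0,0,0.224,-1],[-0.21,0.6,-0.5,0,0,0.224,-1]]' 80;python3 - <<'E'
from h import *
print(move((.6376,-.1195,.185),137.3+90))
a=eyes.read_camera("wrist");b=cv2.imread("pics/g3.png")
cv2.imwrite("pics/g4.png",np.hstack([cv2.resize(a,(400,300))[:,:,::-1],b[:,400:]]))
E
```

```text
time: 10.28
eef_pos: [0.5586, 0.1226, 0.1839]
tcp_rot: [1.0, -0.023, -0.001, 0.0]
contact_force: [-0.4, 0.2, -2.2]
opening: 0.499
finger_force: 83.5
(array([ 0.2249,  0.5956, -0.0026]), [array([0.0004, 0.0003, 0.2227]), array([-4.000e-04,  5.000e-04, -7.773e-01])])
```

View pics/g4.png

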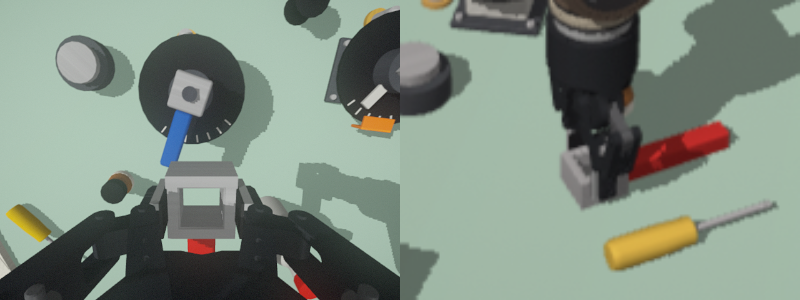

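The lever hangs straight in the gripper, with the hub at about (202,200) in the left panel and the bar pointing at the robot. I'll carry on to above the stem.

```bash
python3 -m handwheel '[[0.04,0.12,0,0,0,0.05,-1],[0.09,0.24,0,0,0,0.1,-1],[0.135,0.36,0,0,0,0.15,-1],[0.18,0.48,0,0,0,0.2,-1],[0.226,0.597,0,0,0,0.2227,-1],[0.226,0.597,0,0,0,0.2227,-1],[0.226,0.597,0,0,0,0.2227,-1],[0.226,0.597,0,0,0,0.2227,-1]]';python3 - <<'E'
from h import *
P={i:dict(np.load(f"w{i}.npz")) for i in(1,2)}
print("collar",plane(P[1],(323.9,201.9),.085),plane(P[2],(441.1,213.1),.085))
L=[]
for k in range(8):
    s=monitor.get_state();L.append(np.r_[s["eef_pos"],Ro.from_quat(s["tcp_rot"]).as_matrix()[:2,0]]);im=eyes.read_camera("wrist")
L=np.array(L);print(L.mean(0).round(4),L.std(0).round(4), np.degrees(np.arctan2(-L.mean(0)[4],-L.mean(0)[3])))
cv2.imwrite("pics/w6.png",im[:,:,::-1]);np.savez("w6.npz",**eyes.camera_params("wrist"))
E
```

```text
time: 11.32
eef_pos: [0.6381, -0.1142, 0.1846]
tcp_rot: [0.933, -0.36, -0.001, -0.0]
contact_force: [-0.0, -0.1, -2.0]
opening: 0.498
finger_force: 83.5
collar [ 0.63688782 -0.11937919  0.085     ] [ 0.63854516 -0.11870489  0.085     ]
[ 0.6384 -0.1151  0.1851  0.7395 -0.6731] [0.0002 0.0006 0.0002 0.0005 0.0005] 137.69039779240345
```

```bash
python3 -m handwheel '[[0.0084,0.0092,0.1,0,0,0.002,-1],[0.0084,0.0092,0.19,0,0,0.002,-1],[0.0084,0.0092,0.19,0,0,0.002,-1],[0.0084,0.0092,0.19,0,0,0.002,-1]]';python3 - <<'E'
from h import *
L=[]
for k in range(8):
    s=monitor.get_state();L.append(np.r_[s["eef_pos"],Ro.from_quat(s["tcp_rot"]).as_matrix()[:2,0]]);a=eyes.read_camera("wrist")
L=np.array(L);print(L.mean(0).round(4),L.std(0).round(4), np.degrees(np.arctan2(-L.mean(0)[4],-L.mean(0)[3])))
p=eyes.camera_params("wrist");np.savez("w7.npz",**p);cv2.imwrite("pics/w7.png",a[:,:,::-1]);b=eyes.read_camera("side");cv2.imwrite("pics/s7.png",b[:,:,::-1])
S=eyes.camera_params("side")
print("side proj: stem corners z.111", proj(S,(.6377,-.1195,.111)),"bore",proj(S,(.6377,-.1195,.12)))
cv2.imwrite("pics/g7.png",np.hstack([cv2.resize(a[230:410,220:420],(400,360),interpolation=2),cv2.resize(b[170:260,250:350],(400,360),interpolation=2)])[:,:,::-1])
E
```

```text
time: 12.22
eef_pos: [0.6396, -0.1216, 0.1107]
tcp_rot: [0.931, -0.365, 0.001, -0.0]
contact_force: [0.9, -0.2, -1.5]
opening: 0.494
finger_force: 83.4
[ 0.6398 -0.1217  0.1112  0.7342 -0.6789] [0.0004 0.0001 0.0006 0.     0.    ] 137.2404832014742
side proj: stem corners z.111 [293.87898677 214.31482967] bore [293.84903728 211.3026246 ]
```

View pics/g7.png

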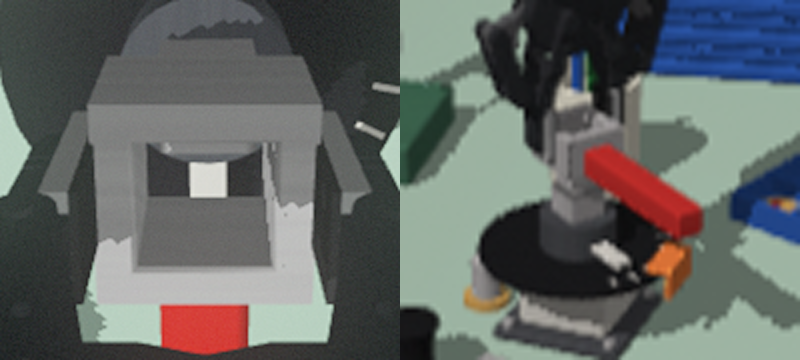

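Through the bore, the left panel shows the collar centred at 206 and the pointer at 208, with the bore at 204 (columns). That is about 0.8 mm off in tool y and 1.3 mm in x. The side panel shows the hub just above the stem and parallel to the pointer. I'll correct that and lower it.

```bash
python3 -m handwheel '[[-0.0033,0.002,0,0,0,0,-1],[-0.0033,0.002,0.02,0,0,0,-1],[-0.0033,0.002,0.03,0,0,0,-1]]'; python3 -m handwheel '[[0,0,0.012,0,0,0,-1],[0,0,0.024,0,0,0,-1],[0,0,0.035,0,0,0,-1],[0,0,0.035,0,0,0,-1]]'
```

```text
time: 13.05
eef_pos: [0.6365, -0.1208, 0.096]
tcp_rot: [0.931, -0.365, -0.001, 0.0]
contact_force: [-0.2, 0.1, -2.5]
opening: 0.496
finger_force: 83.4
time: 13.55
eef_pos: [0.6383, -0.1219, 0.0832]
tcp_rot: [0.931, -0.365, 0.002, 0.0]
contact_force: [3.7, -3.0, -2.8]
opening: 0.492
finger_force: 83.5
```

```bash
python3 -m handwheel '[[0.001,0,0.015,0,0,0,-1],[0.001,0,0.015,0,0,0,-1]]'; python3 -m handwheel '[[0,0,0.012,0,0,0,-1],[0,0,0.012,0,0,0,-1]]'
```

```text
time: 13.8
eef_pos: [0.6384, -0.122, 0.077]
tcp_rot: [0.931, -0.365, 0.002, 0.0]
contact_force: [5.0, -3.6, -2.6]
opening: 0.495
finger_force: 83.5
time: 14.05
eef_pos: [0.6384, -0.1221, 0.0723]
tcp_rot: [0.931, -0.365, 0.002, 0.0]
contact_force: [5.4, -4.2, -1.9]
opening: 0.496
finger_force: 83.6
```

```bash
python3 -m handwheel '[[0.002,0,0.005,0,0,0,-1],[0.002,0,0.005,0,0,0,-1]]'; python3 -m handwheel '[[0,0,0.005,0,0,0,-1],[0,0,0.005,0,0,0,-1]]'
```

```text
time: 14.3
eef_pos: [0.6384, -0.1221, 0.0708]
tcp_rot: [0.931, -0.365, 0.0, 0.0]
contact_force: [2.2, -2.8, 1.3]
opening: 0.497
finger_force: 83.8
time: 14.55
eef_pos: [0.6384, -0.1221, 0.0708]
tcp_rot: [0.931, -0.365, 0.0, 0.0]
contact_force: [-0.7, -1.9, 8.7]
opening: 0.495
finger_force: 84.9
```

Seated: the upward force appeared at a reported z of 0.0708, and 0.0705 was expected. I'll turn about 36° anticlockwise, which allows about 3° for bore play.

```bash
python3 -m handwheel '[[0,0,0,0,0,0,-1],[0,0,-0.003,0,0,0,-1]]'; python3 -m handwheel '[[0,-0.0007,0,0,0,-0.04,-1],[0.0002,-0.0014,0,0,0,-0.08,-1],[0.0005,-0.002,0,0,0,-0.12,-1],[0.0007,-0.0025,0,0,0,-0.16,-1],[0.0008,-0.003,0,0,0,-0.2,-1],[0.0008,-0.003,0,0,0,-0.2,-1],[0.0008,-0.003,0,0,0,-0.2,-1]]'; python3 - <<'E'
from h import *
s=monitor.get_state();x=Ro.from_quat(s["tcp_rot"]).as_matrix()[:,0];print("lever dir",np.degrees(np.arctan2(-x[1],-x[0])),s["wrist_torque"])
a=eyes.read_camera("wrist");cv2.imwrite("pics/w8.png",a[:,:,::-1]);b=eyes.read_camera("side");cv2.imwrite("pics/s8.png",b[:,:,::-1])
S=eyes.camera_params("side")
for n,lo,hi,z in(("white",(0,0,165),(179,40,255),.072),("orange",(8,150,90),(20,255,255),.065),("red",(0,130,40),(6,255,255),.105)):
    for q in blobs(b,lo,hi,12,(255,180,355,265))[:3]: X=plane(S,q[1],z)-[.6377,-.1195,0];print(n,q[0],q[1].round(1),X.round(4),np.degrees(np.arctan2(X[1],X[0])).round(1))
E
```

```text
time: 14.8
eef_pos: [0.6384, -0.1221, 0.0708]
tcp_rot: [0.931, -0.365, 0.001, 0.0]
contact_force: [1.8, -4.1, 3.2]
opening: 0.498
finger_force: 84.0
time: 15.68
eef_pos: [0.6398, -0.1206, 0.0708]
tcp_rot: [0.998, -0.059, 0.001, -0.0]
contact_force: [1.0, 0.3, 5.2]
opening: 0.494
finger_force: 84.4
lever dir 173.2374291403998 [-0.13272432 -0.29706462  0.07239501]
white 1817 [296.1 240. ] [-0.0223  0.0665  0.072 ] 108.6
white 747 [331.2 200.8] [-0.0666 -0.1838  0.072 ] -109.9
white 145 [343.8 234.4] [-0.1379  0.0082  0.072 ] 176.6
orange 96 [317.4 235.9] [-0.0692  0.0204  0.065 ] 163.6
red 362 [320.6 223.9] [-0.0783  0.0253  0.105 ] 162.1
```

```bash
python3 -m handwheel '[[0,0,-0.003,0,0,0,0.7],[0,0,-0.003,0,0,0,0.7],[0,0,-0.003,0,0,0,0.7],[0,0,-0.003,0,0,0,0.7]]'; python3 -m handwheel '[[0,0,-0.06,0,0,0,0.7],[0,0,-0.15,0,0,0,0.7],[0,0,-0.28,0,0,0,0.7],[0,0,-0.4,0,0,0,0.7],[0,0,-0.5,0,0,0,0.7],[0.1,0,-0.5,0,0,0,0.7],[0.1,0,-0.5,0,0,0,0.7],[0.1,0,-0.5,0,0,0,0.7]]'; python3 - <<'E'
from h import *
p=eyes.camera_params("wrist");a=eyes.read_camera("wrist");cv2.imwrite("pics/w9.png",a[:,:,::-1]);np.savez("w9.npz",**p)
c=proj(p,(.6377,-.1195,.113)).astype(int);print(c)
for n,lo,hi,z in(("orange",(8,150,90),(20,255,255),.067),("red",(0,130,40),(6,255,255),.105)):
    for q in blobs(a,lo,hi,30,(c[0]-60,c[1]-60,c[0]+60,c[1]+130))[:3]:
        r=cv2.boxPoints(q[2]);Q=np.array([plane(p,t,z) for t in r]);X=plane(p,q[1],z)-[.6377,-.1195,0]
        print(n,q[0],q[1].round(1),X.round(4),np.degrees(np.arctan2(X[1],X[0])).round(1),[round(float(np.degrees(np.arctan2(*(Q[k+1]-Q[k])[1::-1]))),1) for k in(0,1)])
b=eyes.read_camera("side");x0,y0=c[0]-50,c[1]-30
cv2.imwrite("pics/g9.png",np.hstack([cv2.resize(a[y0:y0+120,x0:x0+100],(400,480),interpolation=2),cv2.resize(b[180:276,265:345],(400,480),interpolation=2)])[:,:,::-1])
E
```

```text
time: 16.27
eef_pos: [0.6385, -0.1209, 0.0702]
tcp_rot: [0.998, -0.059, -0.001, -0.0]
contact_force: [0.6, 0.8, 0.3]
opening: 0.849
finger_force: 0.0
time: 17.27
eef_pos: [0.678, -0.1256, 0.2695]
tcp_rot: [0.998, -0.059, -0.001, -0.0]
contact_force: [0.4, 0.0, -0.7]
opening: 0.852
finger_force: 0.0
[322 258]
orange 140 [306.8 297.6] [-0.0613  0.0253  0.067 ] 157.6 [-96.7, 172.8]
orange 68 [333.1 298.8] [-0.0663 -0.0045  0.067 ] -176.1 [-96.7, 173.9]
red 1529 [321.3 322.4] [-0.0734  0.0099  0.105 ] 172.3 [-96.7, 173.6]
```

View pics/g9.png

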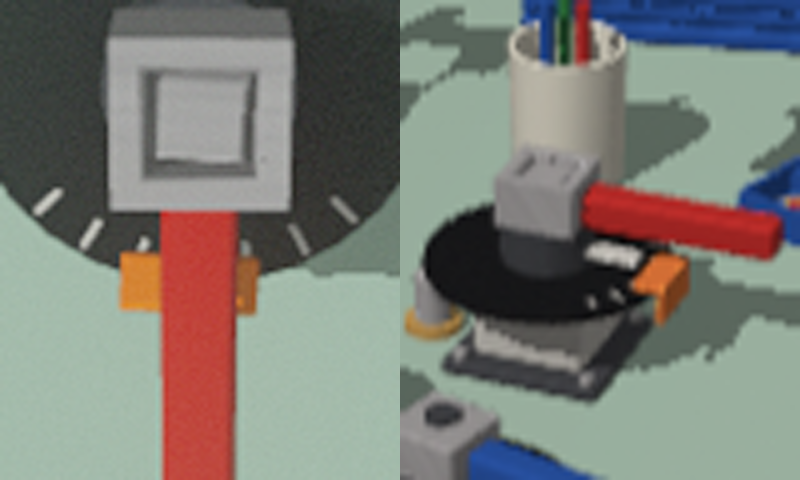

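The wrist crop shows the lever seated and the stem top inside the bore, turned about 3° clockwise of the lever. Orange shows on both sides of the bar, at columns 120–160 and 238–258, so the plate's middle is about 2.7° clockwise of the lever and lines up with the stem. The robot is clear of everything.

```bash
python3 -c "
from plant import ctrl
print(ctrl.sign_off())"
```

```text
the job is handed in; nothing more can be done
None
```

I handed the job in at about 17 s: the lever is down on the stem, the pointer line should be within about 1° of the orange plate's middle (7° allowed), and the gripper is clear; no verdict came back.

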